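# Isolate the battery bench: catch, handle, link

### The arm

A 7-joint arm with a two-finger parallel gripper is mounted at the origin on the work surface. World frame = base frame: x ahead of the robot, y to its left, z up, the work surface at z = 0. Lengths are in m, angles in degrees, forces in N, time in s.
With the tool pointing down it reaches from about 0.4 to 0.85 m from the base axis. Payload 6.9 kg.
Tool frame: the origin (TCP) lies at the very end of the fingers, on their centre line; the grasp point (between the pads) lies 19 mm behind it; z points along the fingers, y is the direction in which the jaws open and shut (so a half turn about z gives the same grasp; the last joint's range is limited). The gripper opens to 85 mm and grips with 20 to 120 N. Pads are 22 mm wide; open, the fingers measure 114 mm over their backs; the gripper's body (76 mm by 85 mm) begins 54 mm behind the grasp point. The pads swing forward as they close: fully open they stand 13 mm farther back than shut.
Start: joints at [6.045, 29.078, -13.613, 85.955, 7.202, 65.827, -8.869], TCP at [0.625, -0, 0.231] pointing down, gripper open.
Joint ranges: [-176.47, 176.47], [-13.61, 117.27], [-81.72, 77.17], [0.22, 143.17], [-87.28, 267.28], [10, 112.55], [-165.47, 165.47]. Speed limits (degrees/s): [136.94, 136.94, 180, 180, 180, 180, 180].

### API

Orientations are given as [roll, pitch, yaw] about the fixed x, y, z axes, in that order (R = Rz(yaw) Ry(pitch) Rx(roll)).
In Python, from bench import readout, cams, order gives the robot as it stands.
- The arm moves only by the tool servo_tool, never from a script. Its arguments are lists of equal length, an entry for each row: "gripper": the gripper command: -1 is fully open, 1 is shut, values between are in proportion; "linear": the shift along the tool's x, y, z in mm, a list of three; "yaw": the turn about the tool's z in rad. A call has 1 to 12 rows; each row is the pose to reach, as a shift and turn from the pose commanded when the call began, along the tool's axes at that moment; what a row does not reach only later rows make up. A row lasts 1/12 s, in which the tool goes at most 41.7 mm and 7.16 degrees, less where a joint would pass 70% of its speed; a pose out of reach is approached as far as the arm can. A call with a gripper value outside its range is refused whole. The fingers move at their own pace and stop on an object; "newtons" is the grip in N (left out, the last holds). Time passes only in rows, so rows that repeat a pose let the fingers close. It gives the time, the measured TCP pose, the force and the opening at its end, in the units of the state.
- readout.read_state(): the state, without advancing time (a new reading comes with each control period).
- cams.grab_frame(name): name is "scene" or "side" or "wrist"; returns (picture, depth): 480x640x3 uint8, red, green, blue; 480x640 float32, m along the optical axis (not along the pixel's ray), 0 where there is no reading.
- cams.calibration(name): a dict with "intrinsics" (3x3 intrinsics, pixels), "extrinsics" (4x4, takes a point from camera to world coordinates); the wrist camera has in their place "mount" (4x4, takes a point from camera to tool coordinates, whose origin is the TCP and whose axes are the flange's). Camera axes: x right, y up, looking along -z (the intrinsics and any distortion apply to the point x, -y, -z); pixel columns grow to the right and rows downward; lengths in m; the calibration is good to about 2 mm. A picture is of the moment at which its call begins: read the wrist's pose just before it. calibration takes no time and is no camera call.
- order.sign_off(): hands the job in, once; it reports no verdict.
The state is a dict: "time_s": time; "joints": joint angles; "dq": joint speeds; "effort": joint torques, N m; "tool_pos": TCP position; "tool_rot": TCP orientation; "contact_force": force on the tool from outside, world axes, zero at the start; "wrist_torque": the same for the moment, N m; "finger_gap": finger opening in m.
Only numpy, scipy, OpenCV 4.12 (cv2) and the standard library are available. Lean on these libraries where they do the work, as an engineer would, in place of code of your own. Each camera call takes 0.05 s, during which the arm holds its last target. There are 200 camera calls.

### The job

Take the battery bench out of service: slide the yellow safety catch fully out towards the front of the green isolator, then swing the red-paddled handle fully round to its open stop, so that the copper link under it is uncovered. Lift that link out by its black grip and lay it flat, grip up, in the empty long compartment of the blue tray, without dropping it, and let go. Leave the catch and the handle open, and everything else on the bench where it is.

Things in the scene. Friction and masses are not known exactly. Their poses are not given: they have to be found in the camera images.
- isolator: The isolator: a fixed, flat green housing with a light grey deck, 30 mm high, 220 mm wide (its y axis, to its left as seen by the robot). x points to its back: it runs from 175 mm before to 95 mm behind this origin (on the table, on its centre line). It carries the catch, the handle and the link's bed.
- pivot (a point): The upright axis of the swing handle, at the height of the isolator's deck (30 mm above the table), 75 mm behind the isolator's origin on its centre line; axes as the isolator's. A round column of 20 mm radius stands here.
- handle (a joint): Angle of the swing handle (rad): 0 = shut, the arm points to the isolator's front (-x) over the link; grows as it swings clockwise seen from above, to the isolator's left (+y), up to the open stop at 1.4. Starts at 0 to 0.02. Stays where it is left; about 3 N at the paddle move it. Until the catch is out by about 20 mm its bolt stops the arm at about 0.03.
- paddle (a point): Centre of the red paddle standing on the handle's grey arm, 125 mm from the pivot axis: 30 mm along the arm (its x axis), 14 mm across it (y, pointing to the opening side), from 87 to 130 mm above the table. The arm below is 24 mm wide, lies 77 to 87 mm above the table and ends 160 mm from the axis.
- catch (a joint): Travel of the yellow safety catch (m): 0 = locked, its bolt stands right beside the arm on the opening side; grows as the catch slides straight to the isolator's front (-x) up to its stop at 0.032, fully out. Starts at 0 to 0.004. About 3 N move it; it stays where it is left.
- catch_tab (a point): Centre of the catch's upright yellow thumb tab with black stripes: 14 mm along the slide (x, to the isolator's back), 34 mm across (y), from 44 to 80 mm above the table; locked, 115 mm before and 75 mm left of the isolator's origin. Behind it (+x) 50 mm of deck are free for shut fingers. The bolt's bar is 46 to 59 mm to its right, up to 86 mm above the table.
- link_mid (a point): Centre, half-way up, of the loose copper link: a flat copper strip 110 mm long (its x axis), 20 mm wide (y), 5 mm thick, with a black grip block on its middle, 34 mm along x, 24 mm across y, rising to 30 mm above the link's underside; this point is 15 mm above the underside. 0.09 to 0.18 kg; both ends are alike.
- link: The same link, origin at the middle of its underside. It starts lying crosswise on two brass blocks (its x along the isolator's y), about 15 mm before the isolator's origin, its underside 42 mm above the table and 12 mm above the deck, between white cheeks 4 mm high with 3 mm of play. The shut arm passes 5 mm over the grip.
- blue_tray_slot (a point): Centre of the floor (4 mm above the table) of the long, empty compartment of the blue tray. The compartment is 126 mm along its x axis and 40 mm across (y); its walls are 7 mm high and 5 mm thick.
- blue_tray: The blue tray, fixed on the table, 136 x 120 mm, to the left or the right of the isolator; origin at the middle of its underside. The long compartment is on its -y side (35 mm off); on its +y side are two small ones, one holding a nut.
- grey_tray_slot (a point): The same point of the grey tray, which has the same shape and stands on the other side; its long compartment holds a spare link. Not to be used.
- spare_link_mid (a point): Centre of the spare link, the same as the link, lying in the grey tray. Bystander.
- nut_a: Steel hex nut, 30 mm across flats, 16 mm high, in a small compartment of the blue tray; origin at its underside. Bystander.
- nut_b: The same nut in the grey tray. Bystander.
- meter: Yellow and black hand-held meter lying flat, 150 x 75 x 43 mm; origin at the middle of its underside. Bystander.
- screwdriver: Screwdriver lying flat on the bench, about 200 mm long and 26 mm high. Bystander.

How it is judged:
By the outcome, as a careful person would: the job done as asked, in the order asked, and still so for the second after the job is handed in, with the robot touching nothing.
It also fails if it takes over 64 s, if anything falls off the work surface, if the arm or the gripper's body presses on something with over 40 N, if the wrist force passes 120 N, or if a joint passes its speed limit or range.

## Working session

There is one attempt and no reset: what is moved stays moved. The work goes in short steps, Python scripts to look and compute and a tool call to move; the robot and the scene stay as the last step left them, time stands still between calls to the robot, and variables do not carry over. Pictures are saved under pics/ and viewed, about 8 in all and at most 12, crops included, and the job is handed in when it is done.

Besides the shell and the picture viewer there is one more tool, called after "Request:" as name([rows], argument=value, ...), one row to a line, values as JSON. servo_tool: Moves the arm, as the interface text tells. Its arguments: {"type":"object","properties":{"gripper":{"type":"array","items":{"type":"number"}},"linear":{"type":"array","items":{"type":"array","items":{"type":"number"}}},"yaw":{"type":"array","items":{"type":"number"}},"newtons":{"type":"number"}},"required":["gripper","linear","yaw"]}

```bash
mkdir -p pics; ls; cat > h.py <<'E'
import numpy as np, cv2
from bench import readout, cams, order
from scipy.spatial.transform import Rotation as R
def tool():
    s=readout.read_state(); T=np.eye(4); T[:3,:3]=R.from_euler('xyz',s['tool_rot'],degrees=True).as_matrix(); T[:3,3]=s['tool_pos']; return T
def grab(n,save=None):
    c=cams.calibration(n); E=np.array(c['extrinsics']) if 'extrinsics' in c else tool()@np.array(c['mount'])
    im,d=cams.grab_frame(n)
    if save: cv2.imwrite(save,im[:,:,::-1])
    return im,d,np.array(c['intrinsics']),E,c
def cloud(d,K,E):
    v,u=np.mgrid[:d.shape[0],:d.shape[1]]
    p=np.stack([(u-K[0,2])/K[0,0]*d,-(v-K[1,2])/K[1,1]*d,-d],-1)
    return p@E[:3,:3].T+E[:3,3]
def ray(u,v,z,K,E):
    r=E[:3,:3]@np.array([(u-K[0,2])/K[0,0],-(v-K[1,2])/K[1,1],-1]); o=E[:3,3]
    return o+r*(z-o[2])/r[2]
E
python3 - <<'E'
from h import *
s=readout.read_state(); print(s)
for n in ['scene','side','wrist']:
    im,d,K,E,c=grab(n,f'pics/{n}0.png'); print(n,K.round(1).tolist(),E.round(3).tolist(),[k for k in c],{k:c[k] for k in c if 'dist' in k}); np.savez(f'{n}0.npz',im=im,d=d,K=K,E=E)
E
```

```text
pics
{'time_s': 0.0, 'joints': array([  6.04364898,  29.12512982, -13.61123823,  86.009964  ,
         7.20271364,  65.82725264,  -8.86793224]), 'dq': array([ 0.04831721,  0.07259125,  0.0302206 ,  0.04734161,  0.03272072,
       -0.00381291,  0.01589657]), 'effort': array([ 1.19726570e-03, -6.20588279e+01, -2.18696728e+00, -2.49655455e+01,
        1.23123583e-02,  1.21321963e-02,  2.04169703e-05]), 'tool_pos': array([ 6.24483934e-01, -5.07397101e-05,  2.30427806e-01]), 'tool_rot': array([-1.79896717e+02,  1.71055155e-03,  9.00057318e+01]), 'contact_force': array([-0.38540081, -0.27768646,  0.02153399]), 'wrist_torque': array([-0.0183287 , -0.01512407, -0.00748672]), 'finger_gap': 0.08532154557263376}
scene [[439.4, 0.0, 320.6], [0.0, 439.4, 241.7], [0.0, 0.0, 1.0]] [[-0.087, -0.695, 0.714, 1.112], [0.996, -0.052, 0.07, 0.054], [-0.012, 0.717, 0.697, 0.649], [0.0, 0.0, 0.0, 1.0]] ['intrinsics', 'extrinsics'] {}
side [[516.4, 0.0, 318.6], [0.0, 516.4, 231.8], [0.0, 0.0, 1.0]] [[0.831, 0.331, -0.447, 0.03], [-0.556, 0.515, -0.653, -0.712], [0.014, 0.791, 0.612, 0.78], [0.0, 0.0, 0.0, 1.0]] ['intrinsics', 'extrinsics'] {}
wrist [[351.8, 0.0, 325.9], [0.0, 351.8, 238.6], [0.0, 0.0, 1.0]] [[1.0, 0.0, 0.001, 0.623], [-0.001, 0.954, 0.298, 0.077], [-0.001, -0.298, 0.954, 0.372], [0.0, 0.0, 0.0, 1.0]] ['intrinsics', 'mount'] {}
```

View pics/scene0.png

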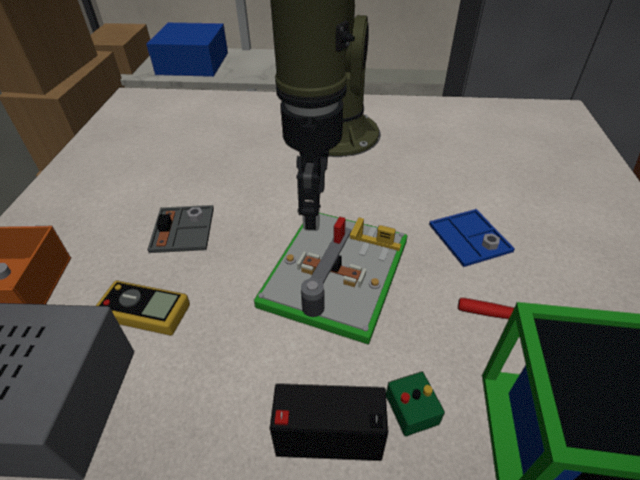

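View pics/side0.png

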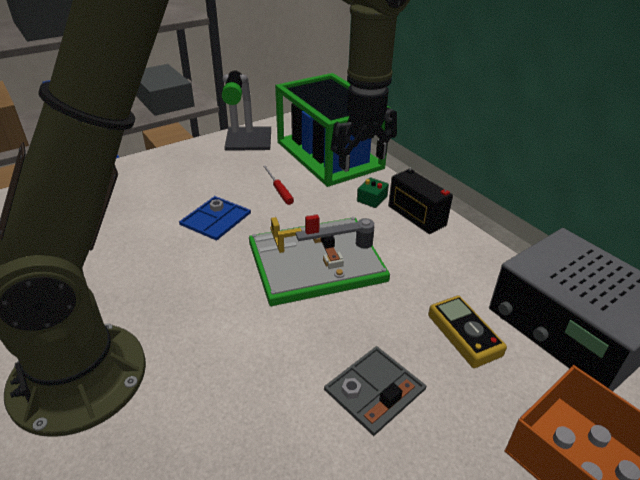

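View pics/wrist0.png

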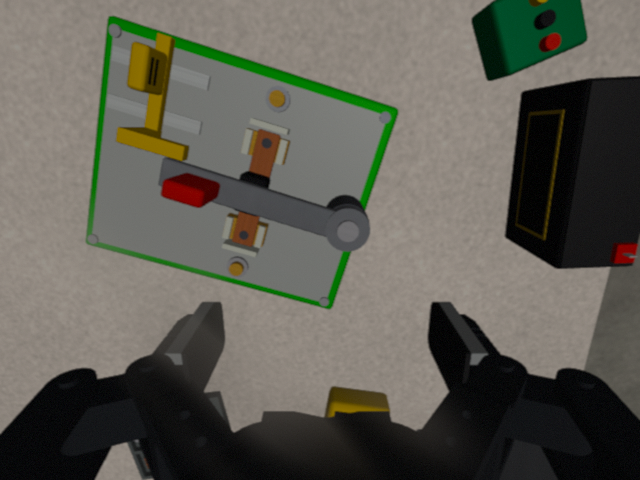

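```bash
cat > m.py <<'E'
from h import *
def L(n): z=np.load(n+'0.npz'); return z['im'],z['d'],z['K'],z['E']
def rect(mask,z,K,E):
    c=max(cv2.findContours(mask.astype(np.uint8),cv2.RETR_EXTERNAL,cv2.CHAIN_APPROX_NONE)[0],key=cv2.contourArea)[:,0]
    P=np.array([ray(u,v,z,K,E)[:2] for u,v in c]); r=cv2.minAreaRect((P*1000).astype(np.float32)); return r,cv2.boxPoints(r)
def hsv(im): return cv2.cvtColor(im,cv2.COLOR_RGB2HSV).astype(int)
im,d,K,E=L('wrist'); H=hsv(im); h,s,v=H[...,0],H[...,1],H[...,2]; C=cloud(d,K,E)
g=(h>45)&(h<75)&(s>150)&(v>60); g[:,450:]=0; g[320:]=0
r,b=rect(g,.03,K,E); print('iso',r,b.tolist())
roi=np.zeros_like(g); roi[:310,:400]=1
for n,m in {'red':((h<6)|(h>174))&(s>170)&(v>80),'yel':(h>18)&(h<32)&(s>150)&(v>90),'cop':(h>6)&(h<16)&(s>100)&(v>60)}.items():
    k=m&roi&(d>0); P=C[k]; print(n,k.sum(),P.mean(0).round(4),np.percentile(P,[3,50,97],0).round(4).tolist())
for n in ['scene','side']:
    im,d,K,E=L(n); H=hsv(im); h,s,v=H[...,0],H[...,1],H[...,2]; C=cloud(d,K,E)
    bl=(h>105)&(h<128)&(s>150)&(C[...,2]<.05)&(C[...,2]>-.02)&(d>0); 
    bl=cv2.morphologyEx(bl.astype(np.uint8),cv2.MORPH_OPEN,np.ones((3,3)))
    r,b=rect(bl,.009,K,E); print(n,'blue',r,b.round().tolist())
    k=bl>0; print(np.median(C[k],0).round(3))
    k=(h>45)&(h<75)&(s>150)&(v>60)&(C[...,0]<.8)&(abs(C[...,1])<.2)&(C[...,2]<.06)
    r,b=rect(k,.03,K,E); print(n,'iso',r,b.round().tolist())
a=L('scene')[0][200:275,420:525]; b=L('side')[0][190:245,170:260]; w=L('wrist')[0][20:270,80:400]
o=np.zeros((600,800,3),np.uint8); a=cv2.resize(a,(400,286),interpolation=2); b=cv2.resize(b,(400,244),interpolation=2)
o[:286,:400]=a; o[300:544,:400]=b; o[:300,416:]=cv2.resize(w,(384,300))
cv2.imwrite('pics/crop1.png',o[...,::-1])
E
python3 m.py
```

```text
iso ((573.8742065429688, 118.65696716308594), (91.08392333984375, 277.7600402832031), 54.393272399902344) [[434.44488525390625, 162.48838806152344], [660.2727661132812, 0.7713661193847656], [713.3035278320312, 74.82554626464844], [487.47564697265625, 236.54257202148438]]
red 744 [0.523  0.0337 0.1288] [[0.5102, 0.0259, 0.1268], [0.5229, 0.0338, 0.1289], [0.5356, 0.0413, 0.1304]]
yel 3026 [0.492  0.0867 0.0663] [[0.4631, -0.0572, 0.0388], [0.4823, 0.0897, 0.0787], [0.5796, 0.1466, 0.0861]]
cop 1459 [0.5581 0.0266 0.0462] [[0.5359, -0.029, 0.0446], [0.5599, 0.0429, 0.0462], [0.5775, 0.0719, 0.0476]]
scene blue ((415.205078125, 301.725830078125), (138.2269287109375, 121.93579864501953), 24.822383880615234) [[327.0, 328.0], [378.0, 217.0], [504.0, 275.0], [452.0, 386.0]]
[0.432 0.299 0.005]
scene iso ((547.6752319335938, 24.76740264892578), (215.31484985351562, 273.28570556640625), 73.48448944091797) [[386.0, -40.0], [648.0, -117.0], [709.0, 89.0], [447.0, 167.0]]
side blue ((408.9371337890625, 303.7691650390625), (139.82432556152344, 124.3111572265625), 25.022525787353516) [[319.0, 331.0], [372.0, 218.0], [499.0, 277.0], [446.0, 390.0]]
[0.412 0.302 0.007]
side iso ((523.5665893554688, 13.004806518554688), (232.2366943359375, 266.48614501953125), 73.15924835205078) [[362.0, -60.0], [617.0, -137.0], [685.0, 86.0], [430.0, 163.0]]
```

View pics/crop1.png

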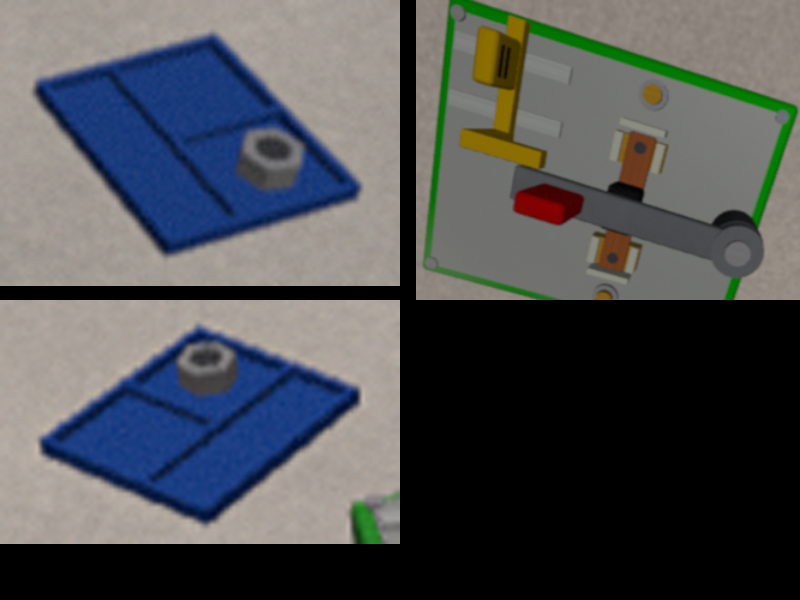

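```bash
cat > m2.py <<'E'
from m import *
im,d,K,E=L('wrist'); H=hsv(im); h,s,v=H[...,0],H[...,1],H[...,2]; C=cloud(d,K,E)
g=(h>45)&(h<75)&(s>150)&(v>60); g[:,450:]=0; g[320:]=0
vv,uu=np.nonzero(g); P=np.array([ray(u,w,.03,K,E)[:2] for u,w in zip(uu,vv)])
r=cv2.minAreaRect((P*1000).astype(np.float32)); B=cv2.boxPoints(r); print('iso',r,B.round(1).tolist())
# long side direction
e=max([(B[1]-B[0]),(B[2]-B[1])],key=np.linalg.norm); e=e/np.linalg.norm(e); e*=np.sign(e[0]); 
n=np.array([-e[1],e[0]]); c=np.array(r[0]); o=c+40*e; print('yaw',np.degrees(np.arctan2(e[1],e[0])),'origin',o)
np.savez('iso.npz',o=o,e=e,n=n)
def toiso(p): q=np.asarray(p)[...,:2]*1000-o; return np.stack([q@e,q@n,np.asarray(p)[...,2]*1000],-1)
I=toiso(C)
for nm,m in {'red':((h<6)|(h>174))&(s>170)&(v>80),'yel':(h>18)&(h<32)&(s>150)&(v>90),'cop':(h>6)&(h<16)&(s>100)&(v>60)}.items():
    k=m&(d>0)&(abs(I[...,1])<112)&(I[...,0]>-180)&(I[...,0]<100); Q=I[k]
    if nm=='red': k2=Q[:,2]>126
    elif nm=='yel': k2=(Q[:,2]>76)&(Q[:,1]>50)
    else: k2=Q[:,2]>0
    print(nm,np.percentile(Q[k2],[2,50,98],0).round(1).tolist())
    if nm=='yel':
        for lo,hi in [(30,40),(40,50),(50,76),(76,82),(82,90)]:
            q=Q[(Q[:,2]>lo)&(Q[:,2]<hi)]; print(lo,len(q),np.percentile(q,[2,98],0).round(1).tolist() if len(q) else '')
k=(d>0)&(np.hypot(I[...,0]-75,I[...,1])<18); print('col',np.percentile(I[k],[5,50,95],0).round(1).tolist())
E
python3 m2.py | grep -v blue
```

```text
iso ((573.8742065429688, 118.65696716308594), (91.08392333984375, 277.7600402832031), 54.393272399902344) [[434.44488525390625, 162.48838806152344], [660.2727661132812, 0.7713661193847656], [713.3035278320312, 74.82554626464844], [487.47564697265625, 236.54257202148438]]
red 744 [0.523  0.0337 0.1288] [[0.5102, 0.0259, 0.1268], [0.5229, 0.0338, 0.1289], [0.5356, 0.0413, 0.1304]]
yel 3026 [0.492  0.0867 0.0663] [[0.4631, -0.0572, 0.0388], [0.4823, 0.0897, 0.0787], [0.5796, 0.1466, 0.0861]]
cop 1459 [0.5581 0.0266 0.0462] [[0.5359, -0.029, 0.0446], [0.5599, 0.0429, 0.0462], [0.5775, 0.0719, 0.0476]]
[0.432 0.299 0.005]
scene iso ((547.6752319335938, 24.76740264892578), (215.31484985351562, 273.28570556640625), 73.48448944091797) [[386.0, -40.0], [648.0, -117.0], [709.0, 89.0], [447.0, 167.0]]
[0.412 0.302 0.007]
side iso ((523.5665893554688, 13.004806518554688), (232.2366943359375, 266.48614501953125), 73.15924835205078) [[362.0, -60.0], [617.0, -137.0], [685.0, 86.0], [430.0, 163.0]]
iso ((532.7535400390625, 29.370933532714844), (213.2244873046875, 262.3052062988281), 73.273193359375) [[376.5, -35.0], [627.7000122070312, -110.5], [689.0, 93.69999694824219], [437.79998779296875, 169.1999969482422]]
yaw -16.726803 origin [571.06105804  17.85859108]
red [[-64.2, -4.9, 126.6], [-50.7, 1.3, 128.9], [-37.3, 7.0, 130.5]]
yel [[-123.0, 57.6, 76.8], [-116.7, 73.4, 78.9], [-111.4, 88.8, 80.7]]
30 265 [[-28.2, -91.1, 37.8], [-10.5, 88.4, 40.0]]
40 933 [[-122.8, -51.6, 40.2], [-11.1, 102.9, 44.7]]
50 14 [[-114.5, 56.0, 50.7], [-111.9, 90.0, 75.9]]
76 790 [[-123.0, 57.6, 76.8], [-111.4, 88.8, 80.7]]
82 1024 [[-122.0, 14.8, 83.6], [-71.5, 26.0, 86.6]]
cop [[-24.4, -54.2, 44.5], [-14.8, 21.4, 46.2], [-5.6, 52.7, 47.8]]
col [[60.9, -11.2, 85.5], [66.3, 11.4, 304.5], [87.3, 15.0, 316.8]]
```

Request:
servo_tool([
  [28, -28, 0],
  [56, -55, 0],
  [84, -83, 0],
  [112, -111, 0],
  [112, -111, 40],
  [112, -111, 80],
  [112, -111, 80],
  [112, -111, 80],
], gripper=[1, 1, 1, 1, 1, 1, 1, 1], yaw=[0.1, 0.2, 0.292, 0.292, 0.292, 0.292, 0.292, 0.292], newtons=40)

```text
time_s: 0.82
tool_pos: [0.5128, 0.1115, 0.1503]
tool_rot: [-179.8, 0.1, 73.3]
contact_force: [0.1, 0.3, 0.6]
finger_gap: 0.0003
```

```bash
cat >> h.py <<'E'
def isoT():
    z=np.load('iso.npz'); return z['o'],z['e'],z['n']
def pose():
    o,e,n=isoT(); T=tool(); q=T[:2,3]*1000-o; s=readout.read_state()
    print('t',round(s['time_s'],2),'iso',np.round([q@e,q@n,T[2,3]*1000],1),'yaw_iso of tool y',np.degrees(np.arctan2(T[:2,1]@n,T[:2,1]@e)).round(2),'rot',s['tool_rot'].round(2),'F',s['contact_force'].round(1),'Fiso',(s['contact_force'][:2]@np.array([e,n]).T).round(1),'gap',round(s['finger_gap'],4),'j',s['joints'].round(0))
def go(x,y,z,T=None):
    o,e,n=isoT(); T=tool(); w=np.append((o+x*e+y*n)/1000,z/1000); print('shift',(x,y,z),(T[:3,:3].T@(w-T[:3,3])*1000).round(1))
E
python3 -c "
from h import *
pose(); go(-82,74,52)"
```

```text
t 0.82 iso [-82.8  72.9 150.3] yaw_iso of tool y -0.0 rot [-1.7977e+02  1.4000e-01  7.3270e+01] F [0.1 0.3 0.6] Fiso [-0.   0.3] gap 0.0003 j [ -8.  25. -11. 107.   6.  48. -38.]
shift (-82, 74, 52) [ 1.3  1.2 98.3]
```

Request:
servo_tool([
  [1, 2, 35],
  [1, 2, 70],
  [1, 2, 97],
  [1, 2, 97],
  [1, -8, 97],
  [1, -15, 97],
  [1, -21, 97],
  [1, -27, 97],
  [1, -33, 97],
  [1, -33, 97],
], gripper=[1, 1, 1, 1, 1, 1, 1, 1, 1, 1], yaw=[0, 0, 0, 0, 0, 0, 0, 0, 0, 0])

```text
time_s: 1.65
tool_pos: [0.4822, 0.1232, 0.0556]
tool_rot: [179.9, -0.1, 73.3]
contact_force: [1.2, 0.2, -0.1]
finger_gap: 0.0
```

```bash
python3 -c "
from h import *
pose(); go(-126,74,53)"
```

```text
t 1.65 iso [-115.4   75.3   55.6] yaw_iso of tool y 0.04 rot [ 1.7992e+02 -7.0000e-02  7.3320e+01] F [ 1.2  0.2 -0.1] Fiso [1.1 0.6] gap 0.0 j [-11.  31.  -9. 117.   9.  32. -43.]
shift (-126, 74, 53) [ -1.3 -10.6   2.5]
```

Moving on in small steps until the stop shows in the force.

Request:
servo_tool([
  [0, -4, 0],
  [0, -8, 0],
  [0, -11, 0],
  [0, -13, 0],
  [0, -13, 0],
  [0, -13, 0],
], gripper=[1, 1, 1, 1, 1, 1], yaw=[0, 0, 0, 0, 0, 0])

```text
time_s: 2.15
tool_pos: [0.4716, 0.1261, 0.0545]
tool_rot: [179.9, -0.1, 73.2]
contact_force: [6.7, -1.7, 1.8]
finger_gap: -0.0002
```

```bash
python3 -c "
from h import *
pose()"
```

```text
t 2.15 iso [-126.4   75.1   54.5] yaw_iso of tool y -0.04 rot [ 1.7986e+02 -6.0000e-02  7.3240e+01] F [ 6.7 -1.7  1.8] Fiso [6.9 0.3] gap -0.0002 j [-12.  30.  -9. 119.   9.  31. -43.]
```

Request:
servo_tool([
  [0, -2, 0],
  [0, -4, 0],
  [0, -6, 0],
  [0, -6, 0],
  [0, -6, 0],
], gripper=[1, 1, 1, 1, 1], yaw=[0, 0, 0, 0, 0])

```text
time_s: 2.57
tool_pos: [0.4712, 0.1263, 0.0548]
tool_rot: [179.4, -0.2, 73.1]
contact_force: [21.2, -7.3, -9.6]
finger_gap: -0.0002
```

```bash
python3 -c "
from h import *
pose()"
```

```text
t 2.57 iso [-126.8   75.1   54.8] yaw_iso of tool y -0.21 rot [179.4   -0.21  73.06] F [21.2 -7.3 -9.6] Fiso [22.4 -0.9] gap -0.0002 j [-12.  30.  -8. 119.   9.  30. -44.]
```

Request:
servo_tool([
  [0, 8, 0],
  [0, 20, 0],
  [0, 20, -40],
  [0, 20, -80],
  [0, 20, -100],
  [-36, 40, -100],
  [-72, 62, -100],
  [-107, 83, -100],
  [-107, 83, -100],
  [-107, 83, -100],
], gripper=[1, 1, 1, 1, 1, 1, 1, 1, 1, 1], yaw=[0, 0, 0, 0, 0, 0, 0, 0, 0, 0])

```text
time_s: 3.4
tool_pos: [0.5121, -0.0014, 0.1535]
tool_rot: [-179.9, 0.1, 72.9]
contact_force: [-0.9, -0.0, 0.0]
finger_gap: 0.0001
```

```bash
python3 -c "
from h import *
pose(); go(-50,-32,98)
im,d,K,E,c=grab('wrist','pics/w1.png')"
```

```text
t 3.4 iso [-50.9 -35.4 153.5] yaw_iso of tool y -0.33 rot [-1.7985e+02  9.0000e-02  7.2940e+01] F [-0.9 -0.   0. ] Fiso [-0.8 -0.3] gap 0.0001 j [  4.  24. -10. 109.   5.  48. -25.]
shift (-50, -32, 98) [ 3.5  1.  55.4]
```

View pics/w1.png

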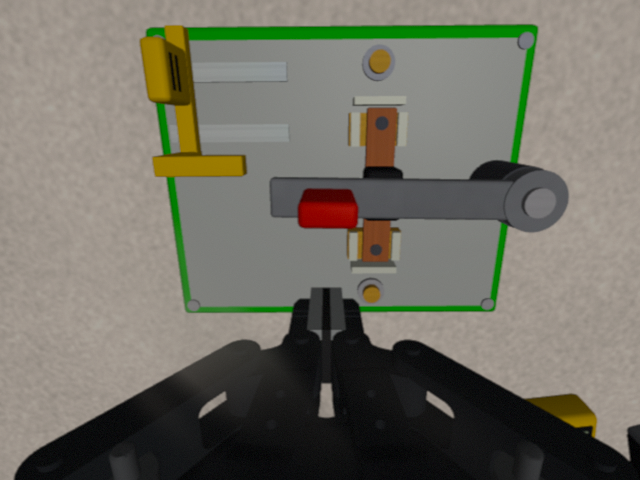

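Request:
servo_tool([
  [3, 1, 30],
  [3, 1, 55],
  [3, 1, 55],
  [3, 1, 55],
], gripper=[1, 1, 1, 1], yaw=[0, 0, 0, 0])

```text
time_s: 3.78
tool_pos: [0.5133, 0.0058, 0.0984]
tool_rot: [-179.8, 0.0, 73.4]
contact_force: [0.1, -0.4, 0.1]
finger_gap: -0.0005
```

Request:
servo_tool([
  [14, 0, 0],
  [27, -1, 0],
  [40, -1, 0],
  [53.5, 0.5, 0],
  [66.5, 3.5, 0],
  [79, 7.5, 0],
  [91, 13, 0],
  [91, 13, 0],
  [91, 13, 0],
], gripper=[1, 1, 1, 1, 1, 1, 1, 1, 1], yaw=[0, 0.105, 0.209, 0.314, 0.419, 0.524, 0.628, 0.628, 0.628])

```text
time_s: 4.53
tool_pos: [0.5539, 0.089, 0.1005]
tool_rot: [180.0, -0.1, 37.6]
contact_force: [0.2, 0.4, -0.1]
finger_gap: -0.0004
```

```bash
python3 -c "
from h import *
pose()
for t in (36,42,48,54,60,66,72,77,80):
    a=np.radians(t); c,s=np.cos(a),np.sin(a); go(75-125*c-18*s,125*s-18*c,98)"
```

```text
t 4.53 iso [-36.9  63.2 100.5] yaw_iso of tool y -35.71 rot [ 1.800e+02 -9.000e-02  3.756e+01] F [ 0.2  0.4 -0.1] Fiso [0.  0.4] gap -0.0004 j [-13.  31.   2. 106.  -1.  43. -63.]
shift (np.float64(-36.707258838132944), np.float64(58.91085063781009), 98) [-3.3  2.7  2.5]
shift (np.float64(-29.937454099133724), np.float64(70.26471893626419), 98) [9.8 1.5 2.5]
shift (np.float64(-22.017932653450377), np.float64(80.84875227021483), 98) [23.   1.8  2.5]
shift (np.float64(-13.0354624353082), np.float64(90.54698975560392), 98) [36.2  3.4  2.5]
shift (np.float64(-3.0884572681199085), np.float64(99.25317547305482), 98) [49.   6.4  2.5]
shift (np.float64(7.714101377958158), np.float64(106.87192262996071), 98) [61.5 10.8  2.6]
shift (np.float64(19.253858409818807), np.float64(113.31975863814513), 98) [73.5 16.4  2.6]
shift (np.float64(29.34245704088265), np.float64(117.74713911996484), 98) [83.  22.   2.6]
shift (np.float64(35.56743823741395), np.float64(119.97530192852125), 98) [88.4 25.7  2.6]
```

Request:
servo_tool([
  [10, 1.5, 2],
  [23, 2, 2],
  [36, 3.5, 2],
  [49, 6.5, 2],
  [61.5, 11, 2],
  [73.5, 16.5, 2],
  [83, 22, 2],
  [88.5, 25.5, 2],
  [88.5, 25.5, 2],
  [88.5, 25.5, 2],
], gripper=[1, 1, 1, 1, 1, 1, 1, 1, 1, 1], yaw=[0.105, 0.209, 0.314, 0.419, 0.524, 0.628, 0.716, 0.768, 0.768, 0.768])

```text
time_s: 5.37
tool_pos: [0.6392, 0.1209, 0.0977]
tool_rot: [-180.0, -0.0, -6.5]
contact_force: [0.1, -0.4, 0.3]
finger_gap: -0.0003
```

```bash
cat > hand.py <<'E'
from h import *
pose()
for n in ('scene','side','wrist'):
    im,d,K,E,c=grab(n,f'pics/{n}2.png'); C=cloud(d,K,E); H=cv2.cvtColor(im,cv2.COLOR_RGB2HSV).astype(int)
    o,e,nn=isoT(); q=C[...,:2]*1000-o; ix,iy=q@e,q@nn
    k=((H[...,0]<6)|(H[...,0]>174))&(H[...,1]>150)&(H[...,2]>60)&(d>0)&(abs(ix)<200)&(abs(iy)<200)&(C[...,2]>.124)&(C[...,2]<.14)
    if k.sum()>5:
        x,y=np.median(ix[k]),np.median(iy[k]); print(n,k.sum(),x,y,'ang',np.arctan2(y,75-x),'r',np.hypot(y,75-x))
E
python3 hand.py
```

```text
t 5.37 iso [ 35.6 118.3  97.7] yaw_iso of tool y -79.77 rot [-179.96   -0.     -6.49] F [ 0.1 -0.4  0.3] Fiso [ 0.2 -0.4] gap -0.0003 j [-21.  39.  14.  92. -12.  51. -99.]
scene 137 57.83079891102307 120.03625566121761 ang 1.428726484708066 r 121.25792402642774
side 17 52.520844153125445 108.82437578523485 ang 1.3670976437007818 r 111.12181249707045
wrist 3090 54.12351950605384 121.48195618957293 ang 1.400610232832041 r 123.26269961938782
```

Request:
servo_tool([
  [3, 0, 0],
  [6, 0, 0],
  [8, 0, 0],
  [8, 0, 0],
  [8, 0, 0],
], gripper=[1, 1, 1, 1, 1], yaw=[0, 0, 0, 0, 0])

```text
time_s: 5.93
tool_pos: [0.6396, 0.1209, 0.0974]
tool_rot: [180.0, 0.9, -6.6]
contact_force: [-25.3, 1.0, 18.5]
finger_gap: 0.0001
```

```bash
python3 hand.py
```

```text
t 5.93 iso [ 36.  118.4  97.4] yaw_iso of tool y -79.86 rot [179.99   0.86  -6.59] F [-25.3   1.   18.5] Fiso [-24.5  -6.4] gap 0.0001 j [-21.  39.  14.  91. -12.  52. -99.]
scene 141 58.11520330259769 119.88602478610504 ang 1.4308762275215658 r 121.06921697329672
side 18 52.35651076627775 107.94074101002857 ang 1.3640176841206404 r 110.2902134120329
wrist 3088 54.39001551211483 121.65309095513251 ang 1.4029737854180535 r 123.38657139060398
```

Request:
servo_tool([
  [-10, 0, 0],
  [-30, 0, 0],
  [-30, 0, -35],
  [-30, 0, -70],
  [-30, 0, -100],
  [-30, 0, -100],
  [-30, 0, -100],
], gripper=[1, 1, 1, 1, 1, 1, 1], yaw=[0, 0, 0, 0, 0, 0, 0])

```text
time_s: 6.67
tool_pos: [0.6187, 0.1234, 0.1997]
tool_rot: [-179.9, -0.2, -6.7]
contact_force: [1.2, -0.2, -0.4]
finger_gap: 0.0001
```

```bash
python3 -c "
from h import *
pose(); go(-15,0,200)"
```

```text
t 6.67 iso [ 15.2 114.8 199.7] yaw_iso of tool y -79.93 rot [-179.9    -0.25   -6.66] F [ 1.2 -0.2 -0.4] Fiso [1.2 0.2] gap 0.0001 j [ -23.   31.   16.   88.  -10.   61. -101.]
shift (-15, 0, 200) [-49.8 107.8  -0.8]
```

Request:
servo_tool([
  [-5, 10, 0],
  [-10, 20, 0],
  [-15, 32, 0],
  [-20, 43, 0],
  [-25, 54, 0],
  [-30, 65, 0],
  [-35, 76, 0],
  [-40, 87, 0],
  [-45, 98, 0],
  [-50, 108, 0],
  [-50, 108, 0],
  [-50, 108, 0],
], gripper=[-0.3, -0.3, -0.3, -0.3, -0.3, -0.3, -0.3, -0.3, -0.3, -0.3, -0.3, -0.3], yaw=[-0.12, -0.24, -0.36, -0.48, -0.6, -0.72, -0.84, -0.96, -1.08, -1.2, -1.32, -1.395])

```text
time_s: 7.67
tool_pos: [0.5542, 0.021, 0.1961]
tool_rot: [-179.9, 0.0, 73.6]
contact_force: [-0.3, -0.2, 0.9]
finger_gap: 0.0554
```

Request:
servo_tool([
  [0, 0, 0],
  [0, 0, 0],
], gripper=[-0.3, -0.3], yaw=[0, 0])

```text
time_s: 7.83
tool_pos: [0.5547, 0.0219, 0.1963]
tool_rot: [-179.9, 0.0, 73.1]
contact_force: [-1.0, 0.4, -0.6]
finger_gap: 0.0556
```

```bash
cat > link.py <<'E'
from h import *
pose()
im,d,K,E,c=grab('wrist','pics/w3.png'); C=cloud(d,K,E); H=cv2.cvtColor(im,cv2.COLOR_RGB2HSV).astype(int)
o,e,nn=isoT(); q=C[...,:2]*1000-o; ix,iy,z=q@e,q@nn,C[...,2]*1000
k=(H[...,0]>6)&(H[...,0]<16)&(H[...,1]>100)&(H[...,2]>60)&(d>0)&(abs(z-46)<3)&(abs(ix+15)<25)&(abs(iy)<65)
P=np.stack([ix[k],iy[k]],1); print(cv2.minAreaRect(P.astype(np.float32)),np.median(z[k]))
k=(abs(z-72)<4)&(abs(ix+15)<25)&(abs(iy)<30)&(H[...,2]<80); P=np.stack([ix[k],iy[k]],1); print('grip',k.sum(),cv2.minAreaRect(P.astype(np.float32)) if k.sum() else '',np.median(z[k]))
go(-15,0,51)
E
python3 link.py
```

```text
t 7.83 iso [-16.8  -0.8 196.3] yaw_iso of tool y -0.19 rot [-1.799e+02  1.000e-02  7.308e+01] F [-1.   0.4 -0.6] Fiso [-1.1  0.1] gap 0.0556 j [ -2.  24.  -4. 100.   2.  56. -24.]
((-15.470584869384766, -1.3846282958984375), (109.48300170898438, 19.79513168334961), 89.43531799316406) 46.1442409051685
grip 1164 ((-15.130242347717285, -0.21803665161132812), (32.88534164428711, 22.58677101135254), 89.57026672363281) 71.05331952392008
shift (-15, 0, 51) [  0.7   1.8 145.5]
```

View pics/w3.png

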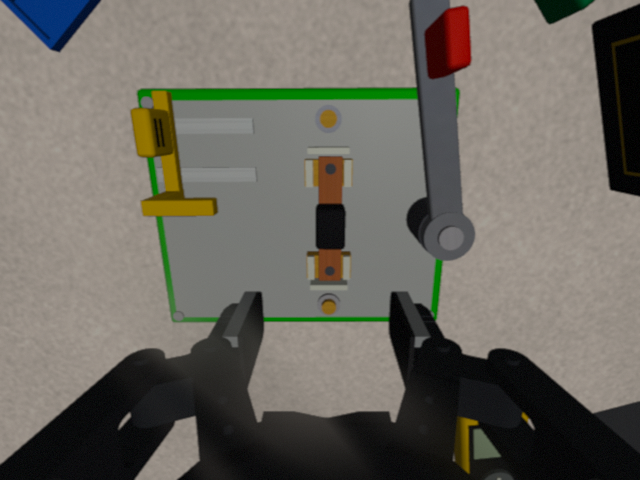

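Request:
servo_tool([
  [0, 1.5, 35],
  [0, 1.5, 70],
  [0, 1.5, 100],
  [0, 1.5, 125],
  [0, 1.5, 145],
  [0, 1.5, 145],
  [0, 1.5, 145],
  [0, 1.5, 145],
  [0, 1.5, 145],
  [0, 1.5, 145],
  [0, 1.5, 145],
  [0, 1.5, 145],
], gripper=[-0.3, -0.3, -0.3, -0.3, -0.3, -0.3, -0.3, 1, 1, 1, 1, 1], yaw=[0.003, 0.003, 0.003, 0.003, 0.003, 0.003, 0.003, 0.003, 0.003, 0.003, 0.003, 0.003], newtons=50)

```text
time_s: 8.88
tool_pos: [0.5579, 0.0217, 0.054]
tool_rot: [179.8, -0.1, 73.0]
contact_force: [0.2, -1.3, 7.3]
finger_gap: 0.0226
```

```bash
python3 -c "
from h import *
pose()"
```

```text
t 8.88 iso [-13.7  -0.1  54. ] yaw_iso of tool y -0.25 rot [ 1.7983e+02 -7.0000e-02  7.3020e+01] F [ 0.2 -1.3  7.3] Fiso [ 0.5 -1.2] gap 0.0226 j [ -2.  35.  -4. 109.   3.  37. -25.]
```

Request:
servo_tool([
  [0, 0, -8],
  [0, 0, -20],
  [0, 0, -40],
  [0, 0, -65],
  [0, 0, -95],
  [0, 0, -125],
  [0, 0, -125],
  [0, 0, -125],
], gripper=[1, 1, 1, 1, 1, 1, 1, 1], yaw=[0, 0, 0, 0, 0, 0, 0, 0])

```text
time_s: 9.55
tool_pos: [0.5577, 0.0216, 0.1797]
tool_rot: [179.8, -0.1, 73.0]
contact_force: [-1.3, 0.1, -1.0]
finger_gap: 0.023
```

```bash
python3 -c "
from h import *
pose()
T=tool(); w=np.array([.425,.235,.17]); print((T[:3,:3].T@(w-T[:3,3])*1000).round(1))"
```

```text
t 9.55 iso [-13.8  -0.3 179.7] yaw_iso of tool y -0.25 rot [ 1.7976e+02 -9.0000e-02  7.3020e+01] F [-1.3  0.1 -1. ] Fiso [-1.2 -0.3] gap 0.023 j [ -2.  25.  -4. 101.   2.  53. -24.]
[ 165.4 -189.3    9.2]
```

Request:
servo_tool([
  [12, -12, 0],
  [30, -30, 0],
  [50, -50, 0],
  [70, -70, 0],
  [90, -90, 0],
  [108, -110, 0],
  [124, -127, 0],
  [138, -142, 0],
  [148, -152, 0],
  [148, -152, 0],
  [148, -152, 0],
  [148, -152, 0],
], gripper=[1, 1, 1, 1, 1, 1, 1, 1, 1, 1, 1, 1], yaw=[0.08, 0.16, 0.25, 0.34, 0.43, 0.52, 0.61, 0.7, 0.78, 0.84, 0.84, 0.84])

```text
time_s: 10.55
tool_pos: [0.454, 0.2071, 0.1765]
tool_rot: [180.0, 0.1, 25.0]
contact_force: [-0.3, 0.1, -1.5]
finger_gap: 0.0233
```

```bash
cat > tray.py <<'E'
from h import *
import sys
pose(); T=tool(); print(T[:3,3],'link axis deg',np.degrees(np.arctan2(T[1,0],T[0,0])))
im,d,K,E,c=grab('wrist','pics/%s.png'%sys.argv[1]); H=cv2.cvtColor(im,cv2.COLOR_RGB2HSV).astype(int); C=cloud(d,K,E)*1000
bl=(H[...,0]>105)&(H[...,0]<128)&(H[...,1]>150)&(d>0)&(abs(C[...,2]-5)<12)&(H[...,2]>30)
n,lab,st,_=cv2.connectedComponentsWithStats(bl.astype(np.uint8)); i=1+st[1:,4].argmax(); print('bbox',st[i])
ct=max(cv2.findContours((lab==i).astype(np.uint8),0,1)[0],key=cv2.contourArea)[:,0]
P=np.array([ray(u,v,.009,K,E)[:2]*1000 for u,v in ct]).astype(np.float32); r=cv2.minAreaRect(P); print('tray',r,cv2.boxPoints(r).round().tolist())
print('z',np.percentile(C[lab==i][:,2],[2,50,98]).round(1))
E
python3 tray.py w4
```

```text
t 10.55 iso [-166.6  147.5  176.5] yaw_iso of tool y -48.24 rot [1.7997e+02 1.0000e-01 2.5040e+01] F [-0.3  0.1 -1.5] Fiso [-0.3 -0. ] gap 0.0233 j [-32.  21.   6. 109.  -3.  50. -89.]
[0.45397657 0.20705313 0.17653713] link axis deg 25.036484795323076
bbox [  128   137   148   147 17696]
tray ((408.81201171875, 305.57281494140625), (134.65325927734375, 120.15290069580078), 24.97355842590332) [[322.0, 332.0], [373.0, 223.0], [495.0, 280.0], [444.0, 388.0]]
z [ 1.8  3.5 11.1]
```

View pics/w4.png

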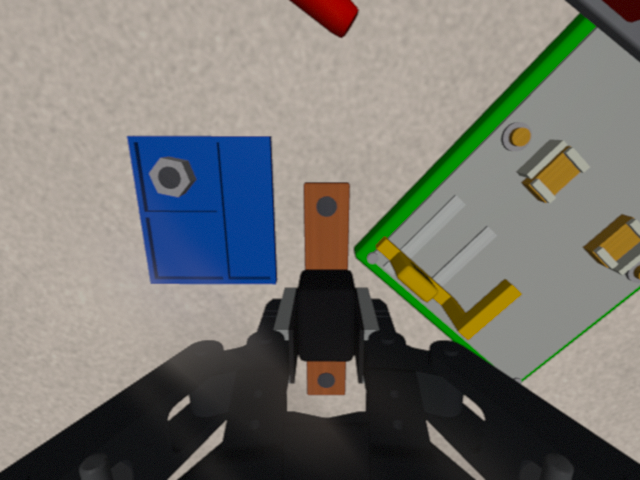

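Request:
servo_tool([
  [1, -25, 0],
  [1, -55, 0],
  [1, -73, 0],
  [1, -73, 20],
  [1, -73, 50],
  [1, -73, 85],
  [1, -73, 115],
  [1, -73, 130],
  [1, -73, 130],
  [1, -73, 130],
], gripper=[1, 1, 1, 1, 1, 1, 1, 1, 1, 1], yaw=[0, 0, 0, 0, 0, 0, 0, 0, 0, 0])

```text
time_s: 11.43
tool_pos: [0.4248, 0.2731, 0.0468]
tool_rot: [180.0, 0.1, 24.9]
contact_force: [-0.0, 0.1, -0.2]
finger_gap: 0.0229
```

```bash
python3 tray.py w5; python3 -c "
from h import *
T=tool(); w=np.array([.4236,.2738,.016]); print((T[:3,:3].T@(w-T[:3,3])*1000).round(1))"
```

```text
t 11.43 iso [-213.6  202.4   46.8] yaw_iso of tool y -48.38 rot [1.7997e+02 1.2000e-01 2.4900e+01] F [-0.   0.1 -0.2] Fiso [-0.   0.1] gap 0.0229 j [-38.  32.   4. 117.  -4.  31. -96.]
[0.42475715 0.27314516 0.04675309] link axis deg 24.895466154157287
bbox [  132   145   243   206 28423]
tray ((416.90899658203125, 310.05096435546875), (117.79869842529297, 119.84188079833984), 24.862342834472656) [[338.0, 340.0], [389.0, 231.0], [496.0, 280.0], [445.0, 389.0]]
z [ 2.1  3.6 11.2]
[-1.6 -0.8 31.7]
```

View pics/w5.png

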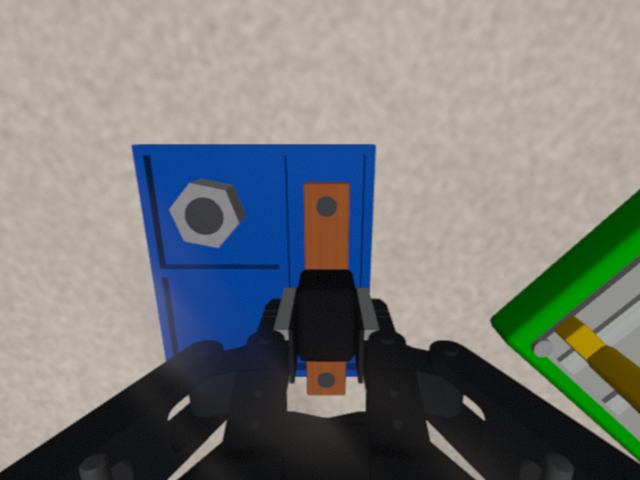

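Request:
servo_tool([
  [-1.5, -1, 10],
  [-1.5, -1, 18],
  [-1.5, -1, 23],
  [-1.5, -1, 26],
  [-1.5, -1, 28],
  [-1.5, -1, 29],
  [-1.5, -1, 29],
  [-1.5, -1, 29],
], gripper=[1, 1, 1, 1, 1, 1, 1, 1], yaw=[0, 0, 0, 0, 0, 0, 0, 0])

```text
time_s: 12.15
tool_pos: [0.4231, 0.2745, 0.0185]
tool_rot: [-180.0, -0.0, 24.9]
contact_force: [0.2, 0.5, 0.0]
finger_gap: 0.023
```

```bash
python3 -c "
from h import *
pose(); print(tool()[:3,3])"
```

```text
t 12.15 iso [-215.6  203.2   18.5] yaw_iso of tool y -48.36 rot [-1.7999e+02 -2.0000e-02  2.4910e+01] F [0.2 0.5 0. ] Fiso [0.1 0.5] gap 0.023 j [-38.  35.   4. 118.  -5.  27. -96.]
[0.42309103 0.27449259 0.0184792 ]
```

Request:
servo_tool([
  [0, 0, 1],
  [0, 0, 2],
  [0, 0, 3],
  [0, 0, 3],
  [0, 0, 3],
], gripper=[1, 1, 1, 1, 1], yaw=[0, 0, 0, 0, 0])

```text
time_s: 12.57
tool_pos: [0.4231, 0.2745, 0.0159]
tool_rot: [-180.0, -0.0, 24.9]
contact_force: [-1.3, -1.4, 7.5]
finger_gap: 0.0231
```

```bash
python3 -c "
from h import *
pose()"
```

```text
t 12.57 iso [-215.6  203.2   15.9] yaw_iso of tool y -48.36 rot [-1.7999e+02 -4.0000e-02  2.4910e+01] F [-1.3 -1.4  7.5] Fiso [-0.9 -1.7] gap 0.0231 j [-38.  35.   4. 118.  -5.  27. -96.]
```

Request:
servo_tool([
  [0, 0, 0],
  [0, 0, 0],
  [0, 0, 0],
  [0, 0, 0],
  [0, 0, -10],
  [0, 0, -25],
  [0, 0, -45],
  [0, 0, -75],
  [0, 0, -110],
  [0, 0, -150],
  [0, 0, -170],
  [0, 0, -170],
], gripper=[0.35, 0.2, 0.0, 0.0, 0.0, 0.0, 0.0, 0.0, 0.0, 0.0, 0.0, 0.0], yaw=[0, 0, 0, 0, 0, 0, 0, 0, 0, 0, 0, 0])

```text
time_s: 13.57
tool_pos: [0.4251, 0.2756, 0.1908]
tool_rot: [-179.9, -0.5, 24.9]
contact_force: [-0.7, 0.6, -0.7]
finger_gap: 0.0428
```

```bash
python3 tray.py w6; python3 - <<'E'
from h import *
im,d,K,E,c=grab('wrist'); C=cloud(d,K,E)*1000; H=cv2.cvtColor(im,cv2.COLOR_RGB2HSV).astype(int)
k=(H[...,0]>6)&(H[...,0]<16)&(H[...,1]>100)&(H[...,2]>60)&(d>0)&(C[...,2]<25)&(np.hypot(C[...,0]-424,C[...,1]-274)<80)
print(cv2.minAreaRect(C[k][:,:2].astype(np.float32)),np.percentile(C[k][:,2],[2,50,98]))
a=im; b=grab('scene')[0][190:400,100:560]; b=cv2.resize(b,(640,292)); a=cv2.resize(a,(400,300))
o=np.zeros((600,640,3),np.uint8); o[:300,:400]=a; o[305:597]=b; cv2.imwrite('pics/fin.png',o[...,::-1])
E
```

```text
t 13.57 iso [-214.   204.8  190.8] yaw_iso of tool y -48.38 rot [-179.9    -0.5    24.89] F [-0.7  0.6 -0.7] Fiso [-0.8  0.3] gap 0.0428 j [-40.  21.   6. 108.  -3.  51. -98.]
[0.42510267 0.27556379 0.1907716 ] link axis deg 24.88928410050288
bbox [  222   142   134   140 13742]
tray ((408.9269104003906, 306.260986328125), (134.12991333007812, 118.7865982055664), 24.860549926757812) [[323.0, 332.0], [373.0, 224.0], [495.0, 281.0], [445.0, 388.0]]
z [ 1.8  3.6 11.2]
((421.4354248046875, 274.657470703125), (107.29405975341797, 17.75140380859375), 24.548282623291016) [6.84547698 8.21846513 9.7083872 ]
```

View pics/fin.png

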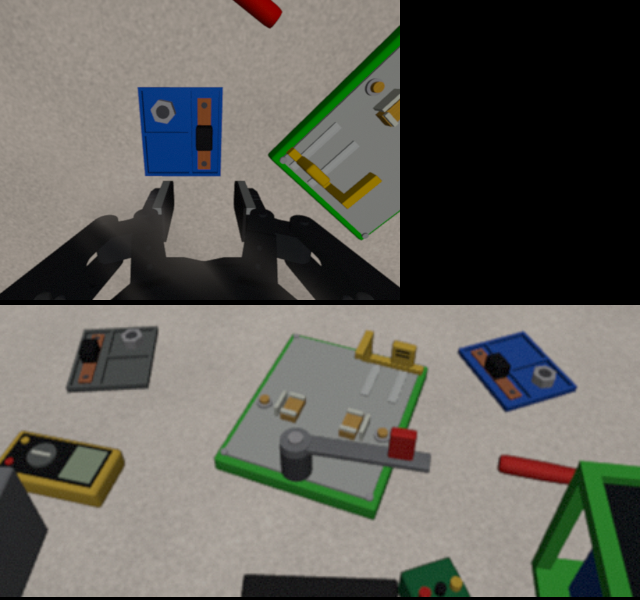

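```bash
python3 -c "
from bench import order
print(order.sign_off())"
```

```text
the job is handed in; nothing more can be done
None
```

The job is done and handed in at about 14 s on the robot's clock, well under the 64 s limit.

- **Catch:** I pushed it fully out to its front stop. The force rose to about 22 N with no further travel.
- **Handle:** I swung it to the open stop. The wrist camera measured 1.40 rad, and about 25 N gave no more movement. The scene and side cameras read 1.43 and 1.36 rad. I trusted the wrist camera, since it had the clearest view of the paddle.
- **Link:** I lifted it by its grip and lowered it into the long empty compartment of the blue tray. It touched down at the height I expected, with about 7 N, and I let go. The last measurement shows it flat (copper top at about 8 mm, expected 9), within 3 mm of the compartment's centre and parallel to it within half a degree, grip up.

In the last pictures the catch and handle are still open. The two nuts, spare link, meter and screwdriver look to be where they were. I judged those by eye only and did not measure them. The highest force I read was about 31 N, on the fingers at the handle stop. The gripper is clear of everything.

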